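Bring a heat sink to the quick clamp and ratchet it tight

TASK

Slide the green carrier with the heat sink along its rail, away from you, to the middle station, where it clicks in between the clamp's jaws, and leave it there. Then clamp the heat sink by squeezing the orange trigger against the black grip and letting it go again, as often as it takes, until the jaw's rubber pad is pushed in about half of its 14 mm travel and stays so when the trigger is let go; do not push the jaw along by hand and do not force the clamp once the pad is fully in. Let go with the trigger sprung back, and leave the loose things about (the wick reel, the relay and the yellow screwdriver) where they are.

Things in the scene. Friction and masses are not known exactly. Their poses are not given: they have to be found in the camera images.
- clamp_jig: Fixed jig: an aluminium plate 6 mm thick (x -140 to +110, y -75 to +210 mm) that carries rail, carrier, clamp and lamp. Origin on the bench, under the middle station's centre; x along the rail, away from the robot; y across it, toward the clamp; z up. The blue clamp housing spans y +100 to +185, x +-17 mm, 90 mm high; the blue anvil's rubber face is at y = -29 mm, 58 mm high.
- carrier (a joint): Travel in m of the green carrier (76 x 44 mm, top at z = 30 mm) along the jig's +x: 0 at the loading station (start), 0.08 at the middle station, 0.13 at the far one. About 1 N moves it between stations, up to 5 N out of one; a spring detent centres it from within 3 mm of each.
- carrier_knob (a point): Centre of the black upright round knob at the carrier's robot-side end, 20 mm in diameter, 26 mm high (from 13 mm below to 13 mm above this point), 47 mm above the bench; 60 mm in front of the carrier's centre. Nothing stands above it.
- heatsink_center (a point): Centre of the loose aluminium heat sink, 60 mm along the rail, 44 mm across it, 26 mm high, 0.14 kg, fins up, lying on the carrier between two low cleats. At the middle station it lies between anvil and jaw.
- clamp_jaw (a joint): Advance in m of the red sliding jaw along the jig's -y toward the heat sink; a ratchet with 6 mm teeth keeps what it has gained (less up to 2 mm of play). Start 0.002 to 0.016; the rubber pad's front, at y = 44 mm minus this travel in the jig, meets the heat sink at about 0.021 and has pushed it against the anvil at about 0.028.
- clamp_pad (a joint): How far in m the black rubber pad on the jaw's front is pushed into the jaw: 0 when free, 0.014 fully in; spring of 1.2 N/mm. 4 mm or more, with the trigger let go, is a firm grip. Because of the teeth it comes to rest near 0, then 5.5, then 11 mm; it reads about 2 mm more while the trigger is held.
- trigger (a joint): Angle in rad of the orange trigger: 0 released (a spring returns it), 0.35 fully home. Each full squeeze advances the jaw by one 6 mm tooth (the first by up to 8 mm); a squeeze to under 0.32 may gain nothing, and it must spring back to below 0.04 before the next. It takes 5 to 8 N at the hand, up to 14 N when the clamp is tight.
- squeeze_mid (a point): Where to squeeze: midway between orange trigger and black fixed grip when squeezed home, 132 mm above the bench. Fixed grip's outer face: 17 mm away toward the jig's +y. Trigger's outer face: toward -y, 17 mm when home, 36 mm when released. Fingers that close along the jig's y, centred here and opened 80 mm or more, go outside both; closing to 35 mm squeezes it home.
- lamp_front (a point): Lower front edge, at its middle, of the fixed grey LED bar lamp over the grips: 130 mm long along the jig's y, 45 mm deep from here to +x, 257 to 275 mm above the bench. A gripper straight above the grips would hit it: come in under it from the robot's side, tilted about 40 degrees (fingers pointing to the jig's +x and down).
- desolder_wick: Bystander: small blue reel, 36 mm across, 11 mm high, lying on the jig's plate between carrier and grips; origin under it.
- relay: Bystander: yellow-brown relay, 21 x 28 x 38 mm, standing on the bench at the left; origin under it.
- screwdriver_yellow: Bystander: yellow screwdriver, 138 mm long, 18 mm thick, lying on the bench near the robot, at the right; origin under it.
- grip_top (a point): Free end of the black fixed grip, 156 mm above the bench. Fixed grip and orange trigger are round bars 14 mm thick, side by side along the jig's y; both lean 35 degrees from vertical toward the robot (to the jig's -x).
Not all that is in view belongs to the job. Leave any purple look-alike of the part that bears heatsink_center alone.

How it is judged:
On the way, in this order (a step that is already met when the one before it is completed fails the run):
1. the carrier rests at the middle station with the heat sink on it (value of joint carrier between 0.077 and 0.083 m and x of heatsink_center in the frame of clamp_jig between -0.006 and 0.006 m and contact force between carrier and the fingers below 0.1 N), for 0.2 s.
2. the jaw's pad presses firmly on the heat sink (value of joint clamp_pad above 0.004 m and contact force between clamp_pad and heatsink above 4 N), for 0.2 s.
At the end, for the whole second after the job is handed in: The carrier is within 3 mm of the middle station, the heat sink lies flat on it within 6 mm of the station's centre, the jaw's pad is pushed in by at least 4 mm and presses on it with over 4 N, and the trigger has sprung back (all of step 2 and value of joint carrier between 0.077 and 0.083 m and x of heatsink_center in the frame of clamp_jig between -0.006 and 0.006 m and z of heatsink_center in the frame of clamp_jig between 0.039 and 0.048 m and angle between heatsink_center's own z axis and vertical below 0.1 rad and value of joint trigger below 0.06 rad); the robot touches nothing.
It fails at once if the jaw or its pad is pushed by hand (contact force between any of clamp_jaw, clamp_pad and the arm above 3 N or contact force between any of clamp_jaw, clamp_pad and the fingers above 3 N).
It fails at once if the clamp is forced (over 60 N on the heat sink) (contact force between clamp_pad and heatsink above 60 N).
It fails at once if the wick reel, relay or yellow screwdriver is moved by more than 20 mm (distance of any of desolder_wick, relay, screwdriver_yellow from where it was at the start of the episode above 0.02 m).
It also fails if it takes over 48 s, if anything falls off the work surface, if the arm or the gripper's body presses on something with over 40 N, if the wrist force passes 120 N, or if a joint passes its speed limit or range.

ROBOT

A 6-joint arm with a two-finger parallel gripper is mounted at the origin on a cart in front of the work surface, level with it; the furniture and walls round the work are solid. World frame = base frame: x ahead of the robot, y to its left, z up, the work surface at z = 0. Lengths are in m, angles in rad, forces in N, time in s.
With the tool pointing down it reaches from about 0.275 to 0.775 m from the base axis. Payload 14.6 kg.
Tool frame: the origin (TCP) lies at the very end of the fingers, on their centre line; the grasp point (between the pads) lies 19 mm behind it; z points along the fingers, y is the line along which they close (so a half turn about z gives the same grasp; the last joint's range is limited). The gripper opens to 85 mm and grips with 20 to 120 N. Pads are 22 mm wide; open, the fingers measure 114 mm over their backs; the gripper's body (76 mm by 85 mm) begins 54 mm behind the grasp point. The pads swing forward as they close: fully open they stand 13 mm farther back than shut.
Start: joints at [-1.469, 0.263, -0.048, 1.259, 0, 1.415], TCP at [0.133, -0.508, 0.231] pointing down, gripper open.
Joint ranges: [-2.65, 2.65], [-0.89, 1.7], [-1.18, 1.37], [-2.13, 2.11], [-1.35, 1.29], [-3.14, 3.14]. Speed limits (rad/s): [1.89, 1.89, 2.57, 2.79, 3.14, 3.14].

INTERFACE

Orientations are given as a unit quaternion [w, x, y, z].
In Python, from rig import robot, cams gives the robot as it stands.
- The arm moves only by the shell command python3 -m jog 'ROWS' [OPENING]. ROWS is JSON, a list of rows, each an object with "dp": the shift along the world's x, y, z in cm, a list of three; "spin": the turn about the world's z in degrees. In form: [{"dp": [tx, ty, tz], "spin": spin}, ...]. A call has 1 to 12 rows; each row is the pose to reach, as a shift and turn from the pose commanded when the call began; what a row does not reach only later rows make up. A row lasts 1/8 s, in which the tool goes at most 62.5 mm and 10.7 degrees, less where a joint would pass 70% of its speed; a pose out of reach is approached as far as the arm can. A call with a gripper value outside its range is refused whole. OPENING is the opening, from 0 (shut) to 1 (fully open), set as the call begins (- or left out, the last holds). The fingers move at their own pace and stop on an object; the grip force is fixed at half the most. Time passes only in rows, so rows that repeat a pose let the fingers close. It gives the time, the measured TCP pose, the force, the opening and the grip force at its end, in the units of the state.
- robot.sense(): the state, without advancing time (a new reading comes with each control period).
- cams.capture(name): name is "scene" or "top" or "wrist"; returns the picture (400x640x3 uint8, red, green, blue); there is no depth.
- cams.camera_info(name): a dict with "mtx" (3x3 intrinsics, pixels), "rvec" (rotation vector, rad) and "tvec" (3), from world to camera coordinates, as OpenCV has them; the wrist camera has in their place "T_tool_cam" (4x4, takes a point from camera to tool coordinates, whose origin is the TCP and whose axes are the flange's). Camera axes: x right, y down, z forward; pixel columns grow to the right and rows downward; lengths in m; the calibration is good to about 2 mm. A picture is of the moment at which its call begins: read the wrist's pose just before it. camera_info takes no time and is no camera call.
- robot.hand_in(): hands the job in; it is judged then, once.
The state is a dict: "t": time; "joint_positions": joint angles; "joint_velocities": joint speeds; "tau": joint torques, N m; "tool_pos": TCP position; "tool_rot": TCP orientation; "force": force on the tool from outside, world axes, zero at the start; "torque": the same for the moment, N m; "grip_width": opening from 0.0 (shut) to 1.0 (fully open); "gripper_force": force on a finger pad.
Only numpy, scipy, OpenCV 4.12 (cv2) and the standard library are available. Lean on these libraries where they do the work, as an engineer would, in place of code of your own. Each camera call takes 0.05 s, during which the arm holds its last target. There are 200 camera calls.

## Working session

There is one attempt and no reset: what is moved stays moved. The work goes in short steps, Python scripts to look and compute and a shell command to move; the robot and the scene stay as the last step left them, time stands still between calls to the robot, and variables do not carry over. Pictures are saved under pics/ and viewed, at most 10 in all, crops included, and the job is handed in when it is done.

```bash
mkdir -p pics; ls; python3 - <<'E'
from rig import robot, cams
import cv2,numpy as np
for n in ("scene","top"):
    im=cams.capture(n); cv2.imwrite(f"pics/{n}0.png",im[:,:,::-1])
    i=cams.camera_info(n); print(n,i)
print(cams.camera_info("wrist")); print(robot.sense())
E
```

```text
pics
scene {'mtx': array([[439.3011188 ,   0.        , 319.28161127],
       [  0.        , 439.3011188 , 201.49948964],
       [  0.        ,   0.        ,   1.        ]]), 'rvec': array([ 0.98022411, -2.23093216,  1.3019136 ]), 'tvec': array([0.36843572, 0.31066935, 0.83549339])}
top {'mtx': array([[459.95702289,   0.        , 327.04001208],
       [  0.        , 459.95702289, 193.82424204],
       [  0.        ,   0.        ,   1.        ]]), 'rvec': array([ 2.09605866, -2.12468289,  0.16519831]), 'tvec': array([0.0612301 , 0.52813154, 1.06214445])}
{'mtx': array([[349.7898467 ,   0.        , 317.06957747],
       [  0.        , 349.7898467 , 198.43618288],
       [  0.        ,   0.        ,   1.        ]]), 'T_tool_cam': array([[-1.07795269e-03, -9.54857774e-01, -2.97061389e-01,
         7.60421849e-02],
       [ 9.99999174e-01, -1.23707610e-03,  3.47671989e-04,
        -3.56861201e-04],
       [-6.99464845e-04, -2.97060769e-01,  9.54858320e-01,
        -1.43150898e-01],
       [ 0.00000000e+00,  0.00000000e+00,  0.00000000e+00,
         1.00000000e+00]])}
{'t': 0.1, 'joint_positions': array([-1.46930511e+00,  2.63472033e-01, -4.88503492e-02,  1.25938752e+00,
       -1.37840920e-05,  1.41553071e+00]), 'joint_velocities': array([-0.00076933, -0.00073631,  0.0017916 ,  0.00227082,  0.00083786,
        0.00096852]), 'tau': array([ 4.10179826e-03, -6.38575101e+01,  3.85063541e+01,  9.91516281e-03,
       -2.20441785e-05,  1.61728934e-05]), 'tool_pos': array([ 0.1333059 , -0.50755378,  0.23088325]), 'tool_rot': array([-4.56809835e-04,  9.91770699e-01,  1.28026062e-01,  5.39076025e-06]), 'force': array([-0.27882254, -1.34976442,  0.39387   ]), 'torque': array([ 0.03019636, -0.02211431, -0.03867937]), 'gripper_force': 0.0, 'grip_width': 0.9954049835365132}
```

View pics/scene0.png

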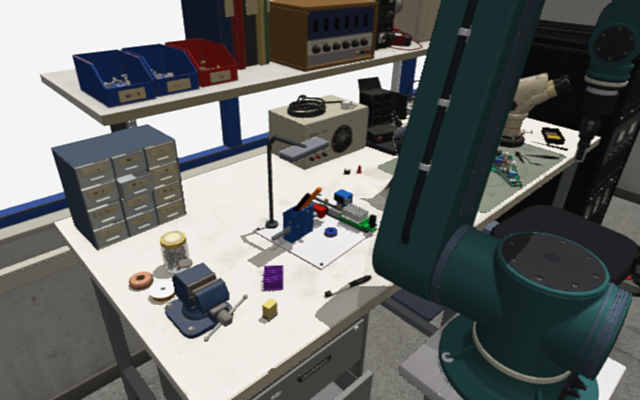

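View pics/top0.png

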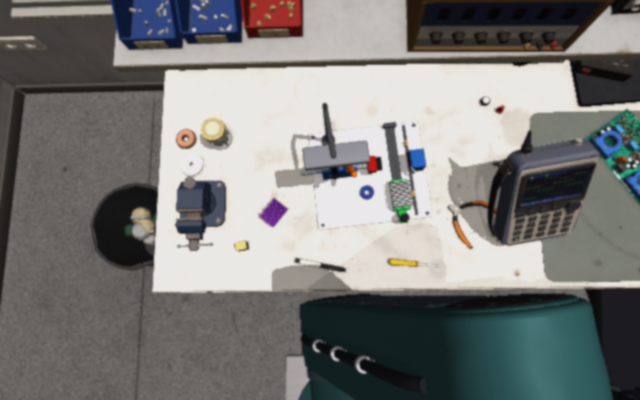

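```bash
cat > h.py <<'E'
import numpy as np, cv2
from rig import robot, cams
from scipy.spatial.transform import Rotation as R
def cam(n,s=None):
    i=cams.camera_info(n)
    if n=="wrist":
        s=s or robot.sense(); q=s["tool_rot"]; T=np.eye(4); T[:3,:3]=R.from_quat([q[1],q[2],q[3],q[0]]).as_matrix(); T[:3,3]=s["tool_pos"]
        M=np.linalg.inv(T@i["T_tool_cam"]); return i["mtx"],M[:3,:3],M[:3,3]
    return i["mtx"],cv2.Rodrigues(i["rvec"])[0],i["tvec"]
def ray(c,u,v):
    K,r,t=c; d=r.T@np.linalg.solve(K,[u,v,1.]); return -r.T@t,d
def plane(c,u,v,z):
    o,d=ray(c,u,v); return o+d*(z-o[2])/d[2]
def proj(c,p):
    K,r,t=c; q=K@(r@np.array(p)+t); return q[:2]/q[2]
def tri(c1,p1,c2,p2):
    P=[c[0]@np.c_[c[1],c[2]] for c in (c1,c2)]
    X=cv2.triangulatePoints(P[0],P[1],np.array(p1,float),np.array(p2,float))[:,0]; return X[:3]/X[3]
E
python3 - <<'E'
import cv2
a=cv2.imread("pics/top0.png")[90:240,290:450]; b=cv2.imread("pics/scene0.png")[130:280,240:400]
cv2.imwrite("pics/c.png",cv2.resize(cv2.hconcat([a,b]),None,fx=2.5,fy=4,interpolation=cv2.INTER_CUBIC) if 0 else cv2.resize(a,None,fx=4,fy=4,interpolation=cv2.INTER_CUBIC))
cv2.imwrite("pics/d.png",cv2.resize(b,None,fx=4,fy=4,interpolation=cv2.INTER_CUBIC))
E
```

```text
(no output)
```

View pics/c.png

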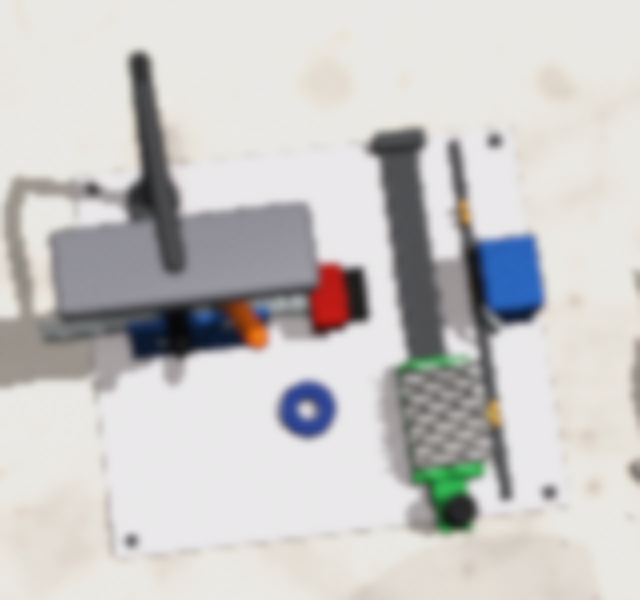

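View pics/d.png

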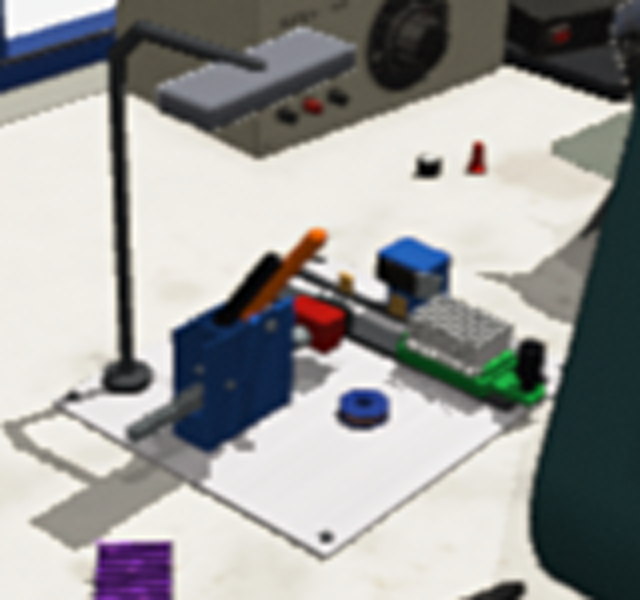

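```bash
cat > m.py <<'E'
from h import *
c=cam("top"); s=cam("scene")
f=lambda x,y:(290+x/4,90+y/4)
g=lambda x,y:(240+x/4,130+y/4)
bl=plane(c,*f(112,555),.006);br=plane(c,*f(568,507),.006);tr=plane(c,*f(515,128),.006)
print(bl,br,tr,np.linalg.norm(bl-br),np.linalg.norm(tr-br))
ex=tr-br; ey=bl-br
yaw=np.mean([np.arctan2(ex[1],ex[0]),np.arctan2(-ey[0],ey[1])]); print(np.degrees([np.arctan2(ex[1],ex[0]),np.arctan2(-ey[0],ey[1])]))
Rz=np.array([[np.cos(yaw),-np.sin(yaw),0],[np.sin(yaw),np.cos(yaw),0],[0,0,1]])
J=[(-.14,-.075,.006),(-.14,.21,.006),(.11,-.075,.006)]
o=np.mean([p-Rz@np.array(j) for p,j in zip((br,bl,tr),J)],0); print("yaw",np.degrees(yaw),"origin",o)
np.savez("jig.npz",R=Rz,o=o)
jig=lambda p:Rz.T@(p-o)
for n,p in dict(knob=plane(c,*f(458,508),.06),griptop=tri(c,f(178,352),s,g(272,262)),gt_plane=plane(c,*f(178,355),.156),orange=tri(c,f(258,338),s,g(318,238)),lampL=plane(c,*f(60,315),.257),lampR=plane(c,*f(318,285),.257),lampLt=plane(c,*f(55,232),.275),wick=plane(c,*f(307,409),.017)).items(): print(n,p.round(4),"jig",jig(p).round(4))
E
python3 m.py
```

```text
[0.44939628 0.07872408 0.006     ] [ 0.47520906 -0.20391186  0.006     ] [ 0.72152558 -0.18294258  0.006     ] 0.2838122179498229 0.24720747864626547
[4.8659418  5.21827457]
yaw 5.042108181859365 origin [ 6.06915454e-01 -1.17652417e-01  5.20417043e-18]
knob [ 0.4684 -0.1286  0.06  ] jig [-0.139   0.0013  0.06  ]
griptop [0.5455 0.0345 0.1505] jig [-0.0478  0.1569  0.1505]
gt_plane [0.5424 0.0343 0.156 ] jig [-0.0509  0.157   0.156 ]
orange [ 0.5526 -0.0103  0.1486] jig [-0.0446  0.1117  0.1486]
lampL [0.5413 0.0913 0.257 ] jig [-0.047   0.2139  0.257 ]
lampR [ 0.5542 -0.0368  0.257 ] jig [-0.0454  0.0852  0.257 ]
lampLt [0.5787 0.0923 0.275 ] jig [-0.0096  0.2116  0.275 ]
wick [ 0.5375 -0.0438  0.017 ] jig [-0.0626  0.0797  0.017 ]
```

The jig is found at origin (0.607, -0.118) with a yaw of 5.0°. The knob, grip top and lamp edge all sit where the given sizes say they should. Jog cannot tilt the tool and the lamp overhangs the grips, so I plan to push the trigger with the side of one opened finger, keeping the body in front of the lamp. First I go behind the knob with the fingers shut and turned to lie along the rail.

```bash
python3 -m jog '[{"dp":[14,19,2],"spin":40},{"dp":[14,19,2],"spin":40},{"dp":[14,19,2],"spin":40},{"dp":[14,19,2],"spin":40},{"dp":[28.5,37.4,0],"spin":80.3},{"dp":[28.5,37.4,0],"spin":80.3},{"dp":[28.5,37.4,0],"spin":80.3},{"dp":[28.5,37.4,0],"spin":80.3},{"dp":[28.5,37.4,-10],"spin":80.3},{"dp":[28.5,37.4,-13],"spin":80.3},{"dp":[28.5,37.4,-13],"spin":80.3}]' 0
python3 - <<'E'
from h import *
s=robot.sense(); im=cams.capture("wrist"); cv2.imwrite("pics/w1.png",im[:,:,::-1])
d=np.load("jig.npz"); c=cam("wrist",s); print(s["t"],s["tool_pos"],s["force"],"tcp jig",d["R"].T@(s["tool_pos"]-d["o"]),s["joint_positions"])
k=[.0-.14,0,.06]; print("knob top px",proj(c,d["R"]@k+d["o"]),"tcp px",proj(c,s["tool_pos"]))
E
```

```text
t: 1.48
tool_pos: [0.416, -0.1324, 0.0988]
tool_rot: [-0.003, 0.675, 0.737, -0.001]
force: [0.1, -0.3, 1.0]
grip_width: -0.0
gripper_force: 0.0
1.475 [ 0.41597919 -0.13238834  0.09877927] [ 0.09233555 -0.28071759  0.9656177 ] tcp jig [-0.19149252  0.00210208  0.09877927] [-4.95220102e-01  2.07802601e-01 -5.10150640e-01  8.59541887e-01
  3.25337893e-07  9.87831341e-01]
knob top px [408.90630119 235.4042747 ] tcp px [316.91338362 264.64242826]
```

View pics/w1.png

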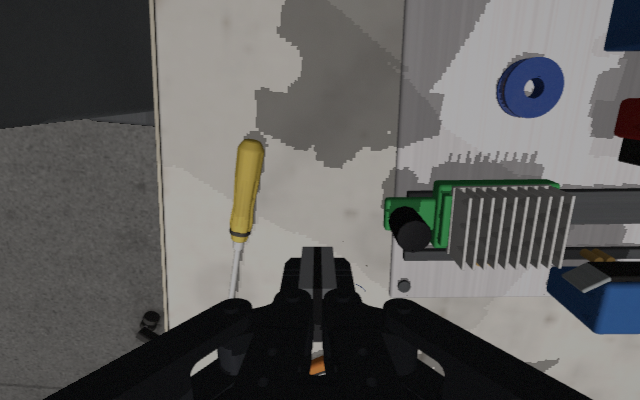

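The knob top shows at (411,235) against a predicted (409,235), and the shut fingers are about 29 mm thick. Now I lower and push, stopping a little short.

```bash
python3 -m jog '[{"dp":[0,0,-5.5],"spin":0},{"dp":[0,0,-5.5],"spin":0},{"dp":[2,0.1,-5.5],"spin":0},{"dp":[3.2,0.2,-5.5],"spin":0},{"dp":[4.4,0.3,-5.5],"spin":0},{"dp":[5.6,0.4,-5.5],"spin":0},{"dp":[6.8,0.5,-5.5],"spin":0},{"dp":[8,0.6,-5.5],"spin":0},{"dp":[9,0.7,-5.5],"spin":0},{"dp":[9.6,0.75,-5.5],"spin":0},{"dp":[10,0.8,-5.5],"spin":0},{"dp":[10.1,0.8,-5.5],"spin":0}]'
cat > look.py <<'E'
import sys
from h import *
s=robot.sense(); im=cams.capture("wrist"); cv2.imwrite(sys.argv[1],im[:,:,::-1])
d=np.load("jig.npz"); c=cam("wrist",s); jig=lambda p:d["R"].T@(p-d["o"])
print(s["t"],"force",s["force"].round(1),"tcp jig",jig(s["tool_pos"]).round(4))
hsv=cv2.cvtColor(im,cv2.COLOR_RGB2HSV); m=cv2.inRange(hsv,(50,120,40),(75,255,255))
v,u=np.nonzero(m); P=np.array([jig(plane(c,a,b,.03)) for a,b in zip(u,v)])
if len(P): print("green n",len(P),"x range",np.percentile(P[:,0],[0.5,99.5]).round(4),"y",np.percentile(P[:,1],[.5,99.5]).round(4))
for x in (-.06,): print("knob px if at middle",proj(c,d["R"]@[x,0,.06]+d["o"]))
E
python3 look.py pics/w2.png
```

```text
t: 3.02
tool_pos: [0.5188, -0.1257, 0.0461]
tool_rot: [-0.0, 0.676, 0.737, -0.0]
force: [-4.5, -1.1, 1.0]
grip_width: 0.003
gripper_force: 2.7
3.025 force [-4.5 -1.1  1. ] tcp jig [-0.0885 -0.0003  0.0461]
green n 4448 x range [-0.0755  0.0301] y [-0.0194  0.0264]
knob px if at middle [385.15626849 279.94640778]
```

View pics/w2.png

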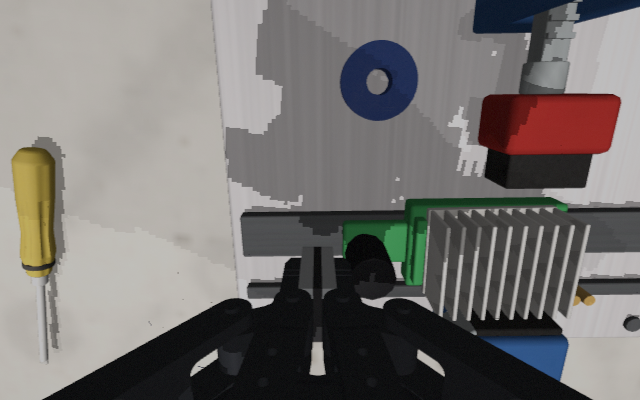

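The knob stands about 4–6 mm short of the middle station (at pixel column 375, against 385 at the station). I push a little further.

```bash
python3 -m jog '[{"dp":[0.1,0,0],"spin":0},{"dp":[0.2,0,0],"spin":0},{"dp":[0.3,0,0],"spin":0},{"dp":[0.35,0,0],"spin":0},{"dp":[0.35,0,0],"spin":0}]'
python3 look.py pics/w3.png
```

```text
t: 3.7
tool_pos: [0.5225, -0.1255, 0.0462]
tool_rot: [-0.0, 0.675, 0.737, 0.0]
force: [-3.2, 1.1, 0.2]
grip_width: 0.002
gripper_force: 1.6
3.7 force [-3.2  1.1  0.2] tcp jig [-0.0848 -0.0004  0.0462]
green n 4452 x range [-0.0718  0.034 ] y [-0.0197  0.0267]
knob px if at middle [376.27943781 279.41399058]
```

```bash
python3 -m jog '[{"dp":[-1,0,0],"spin":0},{"dp":[-3,0,0],"spin":0},{"dp":[-5,0,0],"spin":0},{"dp":[-5,0,0],"spin":0},{"dp":[-5,0,0],"spin":0}]'
python3 look.py pics/w4.png
```

```text
t: 4.38
tool_pos: [0.4736, -0.1261, 0.0466]
tool_rot: [0.001, 0.676, 0.737, 0.0]
force: [0.7, 0.8, 0.5]
grip_width: 0.001
gripper_force: 0.0
4.375 force [0.7 0.8 0.5] tcp jig [-0.1335  0.0033  0.0466]
green n 4392 x range [-0.0746  0.0208] y [-0.0188  0.0266]
knob px if at middle [491.19301671 286.44128488]
```

View pics/w4.png

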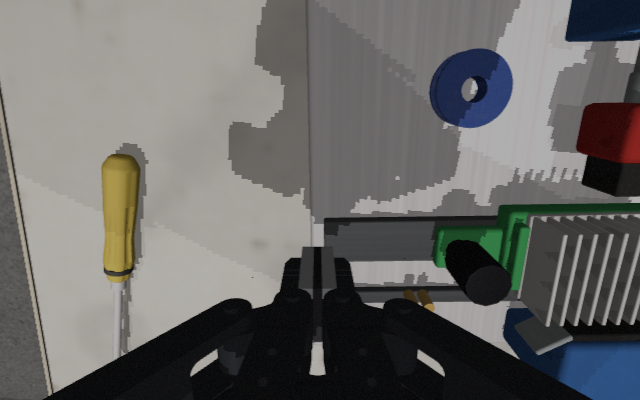

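```bash
cat > knob.py <<'E'
# green neck's near edge & knob dark-disc centre, travel = difference of poses
from h import *
import sys
d=np.load("jig.npz"); jig=lambda p:d["R"].T@(p-d["o"])
s=robot.sense(); c=cam("wrist",s); im=cams.capture("wrist")
q=proj(c,d["R"]@[-.06,0,.06]+d["o"]); u,v=q.astype(int)
a=cv2.resize(im[v-40:v+40,u-60:u+40],None,fx=6,fy=6,interpolation=cv2.INTER_CUBIC)
a=cv2.convertScaleAbs(a,alpha=3,beta=0)
b=cv2.imread("pics/w1.png")[200:270,360:460]; b=cv2.convertScaleAbs(cv2.resize(b,None,fx=6,fy=6,interpolation=cv2.INTER_CUBIC),alpha=3)
cv2.imwrite("pics/k.png",cv2.resize(np.vstack([a[:,:,::-1],b]),None,fx=.66,fy=.66)); print(q,u,v)
g=cv2.inRange(cv2.cvtColor(im,cv2.COLOR_RGB2HSV),(50,120,40),(75,255,255)); r=np.nonzero(g[v-50:v-20].sum(0))[0]
print("green left col",r.min(),jig(plane(c,r.min(),v-40,.03)))
E
python3 knob.py
```

```text
[491.17831913 286.71055825] 491 286
green left col 433 [-0.07546979  0.00476337  0.03      ]
```

View pics/k.png

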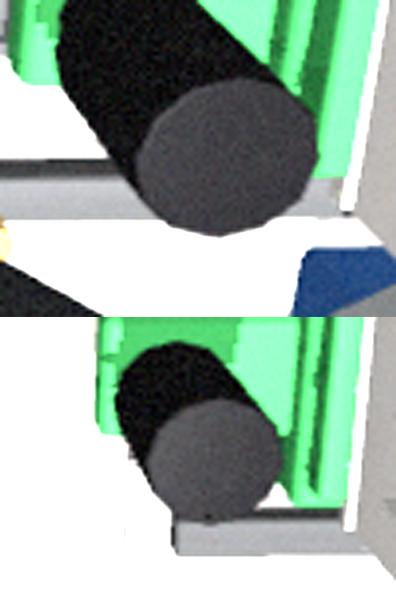

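```bash
python3 - <<'E'
from h import *
from scipy.optimize import minimize_scalar
d=np.load("jig.npz"); c=cam("top"); W=lambda x,y,z:d["R"]@[x,y,z]+d["o"]
a=cv2.imread("pics/top0.png"); b=cams.capture("top")[:,:,::-1].copy(); cv2.imwrite("pics/top1.png",b)
def rect(im,tr,z):  # rectify horizontal plane patch around carrier at 0.5 mm/px
    k=lambda x,y:proj(c,W(x-.08+tr,y,z))
    src=np.float32([k(-.034,-.024),k(.042,-.024),k(.042,.024),k(-.034,.024)]); dst=np.float32([[0,0],[152,0],[152,96],[0,96]])
    return cv2.warpPerspective(im,cv2.getPerspectiveTransform(src,dst),(152,96),flags=cv2.INTER_CUBIC)
t=rect(a,0,.056).astype(np.float32)
for z in (.03,.056):
    t=rect(a,0,z).astype(np.float32); sc=[(cv2.matchTemplate(rect(b,x,z).astype(np.float32),t,cv2.TM_CCOEFF_NORMED)[0,0],x) for x in np.arange(.068,.09,.0005)]
    print(z,sorted(sc)[::-1][:4])
# green edges along the rail in both
for im,x0 in ((a,-.08),(b,0)):
    m=cv2.inRange(cv2.cvtColor(im,cv2.COLOR_BGR2HSV),(45,100,60),(80,255,255)); v,u=np.nonzero(m); 
    P=np.array([d["R"].T@(plane(c,i,j,.03)-d["o"]) for i,j in zip(u,v)]); P=P[(abs(P[:,1])<.04)&(abs(P[:,0])<.17)]; print(len(P),np.percentile(P[:,0],[2,30,50,70,98]).round(4))
E
```

```text
0.03 [(np.float32(0.17170042), np.float64(0.08350000000000002)), (np.float32(0.17095704), np.float64(0.08400000000000002)), (np.float32(0.17052087), np.float64(0.08300000000000002)), (np.float32(0.1681938), np.float64(0.08450000000000002))]
0.056 [(np.float32(0.3271465), np.float64(0.08150000000000002)), (np.float32(0.3263924), np.float64(0.08200000000000002)), (np.float32(0.32611942), np.float64(0.08100000000000002)), (np.float32(0.3237531), np.float64(0.08250000000000002))]
122 [-0.1443 -0.1217 -0.1156 -0.1117 -0.0404]
20 [-0.0414 -0.0386 -0.0372 -0.0359 -0.0336]
```

The top view is now blocked by the arm, so I test by touch: step back up to the knob and read force against position.

```bash
p(){ grep -E "tool_pos|force: \[" | tr '\n' ' '; echo; }
python3 -m jog '[{"dp":[2,-0.15,0],"spin":0},{"dp":[4,-0.05,0],"spin":0},{"dp":[4.5,0,0],"spin":0},{"dp":[4.5,0,0],"spin":0},{"dp":[4.5,0,0],"spin":0}]' | p
python3 -m jog '[{"dp":[0.15,0,0],"spin":0},{"dp":[0.15,0,0],"spin":0},{"dp":[0.15,0,0],"spin":0}]' | p
python3 -m jog '[{"dp":[0.15,0,0],"spin":0},{"dp":[0.15,0,0],"spin":0},{"dp":[0.15,0,0],"spin":0}]' | p
python3 -m jog '[{"dp":[0.1,0,0],"spin":0},{"dp":[0.1,0,0],"spin":0},{"dp":[0.1,0,0],"spin":0}]' | p
python3 -m jog '[{"dp":[0.1,0,0],"spin":0},{"dp":[0.1,0,0],"spin":0},{"dp":[0.1,0,0],"spin":0}]' | p
```

```text
tool_pos: [0.5172, -0.1257, 0.0462] force: [0.5, 0.9, 0.8] 
tool_pos: [0.5192, -0.1258, 0.0463] force: [-0.8, -0.7, -0.2] 
tool_pos: [0.5208, -0.1258, 0.0463] force: [-0.8, 0.6, 0.7] 
tool_pos: [0.5218, -0.1258, 0.0463] force: [-0.4, 0.1, -0.8] 
tool_pos: [0.5226, -0.1258, 0.0462] force: [-1.3, 0.4, -0.0]
```

```bash
p(){ grep -E "tool_pos|force: \[" | tr '\n' ' '; echo; }
for i in 1 2 3; do python3 -m jog '[{"dp":[0.1,0,0],"spin":0},{"dp":[0.1,0,0],"spin":0},{"dp":[0.1,0,0],"spin":0}]' | p; done
```

```text
tool_pos: [0.524, -0.1258, 0.0463] force: [-0.9, 0.8, -0.4] 
tool_pos: [0.525, -0.1259, 0.0463] force: [-0.2, 0.2, -0.3] 
tool_pos: [0.5259, -0.1258, 0.0463] force: [0.6, 0.1, 1.3]
```

```bash
python3 look.py pics/w5.png
```

```text
7.775 force [0.6 0.1 1.3] tcp jig [-0.0814 -0.001   0.0463]
green n 4467 x range [-0.0679  0.0379] y [-0.0198  0.0266]
knob px if at middle [368.14435434 278.03666808]
```

View pics/w5.png

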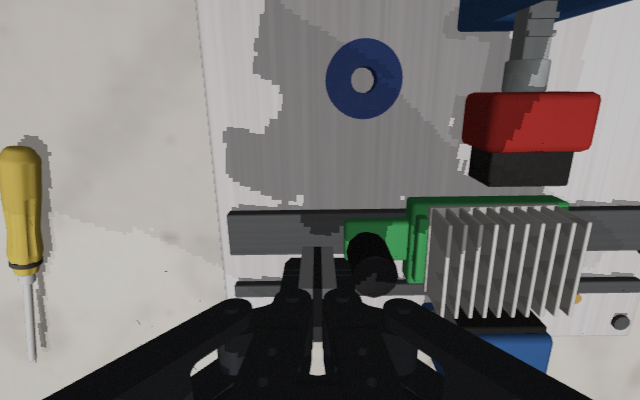

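The pad is in line with the heat sink and the forces are still low, so the carrier is being drawn into the station. I go on in half-millimetre steps until it resists.

```bash
p(){ grep -E "tool_pos|force: \[" | tr '\n' ' '; echo; }
for i in 1 2 3; do python3 -m jog '[{"dp":[0.05,0,0],"spin":0},{"dp":[0.05,0,0],"spin":0},{"dp":[0.05,0,0],"spin":0}]' | p; done
```

```text
tool_pos: [0.5263, -0.1258, 0.0463] force: [0.0, 0.5, 0.7] 
tool_pos: [0.5267, -0.1258, 0.0462] force: [-2.1, -0.3, 0.6] 
tool_pos: [0.5271, -0.1257, 0.0462] force: [-4.5, 0.4, 1.3]
```

The force climbs from 0 to 4.5 N within 1 mm, so the carrier sits in the detent. I back off, rise with the fingers open and go to the staging point in front of the trigger.

```bash
python3 -m jog '[{"dp":[-1,0,0],"spin":0},{"dp":[-4,0,0],"spin":0},{"dp":[-5,0,0],"spin":0},{"dp":[-5,0,0],"spin":0}]'
python3 look.py pics/w6.png; python3 knob.py
python3 - <<'E'
import cv2,numpy as np
from h import *
d=np.load("jig.npz")
s=robot.sense()
for n,j in dict(stage=(-.14,.05,.122),start=(-.095,.07,.122),contact=(-.095,.093,.122),home=(-.095,.119,.122)).items():
    print(n,((d["R"]@j+d["o"]-s["tool_pos"])*100).round(2))
E
```

```text
t: 9.45
tool_pos: [0.4774, -0.126, 0.0466]
tool_rot: [0.0, 0.676, 0.737, 0.0]
force: [0.6, 0.6, -0.3]
grip_width: -0.003
gripper_force: 0.0
9.45 force [ 0.6  0.6 -0.3] tcp jig [-0.1297  0.0031  0.0466]
green n 4376 x range [-0.0705  0.0246] y [-0.019   0.0269]
knob px if at middle [482.27215874 286.01144103]
[480.96817685 285.77650997] 480 285
green left col 433 [-0.07116993  0.00487681  0.03      ]
stage [-1.52  4.59  7.55]
start [2.79 6.98 7.55]
contact [2.58 9.27 7.55]
home [ 2.36 11.86  7.55]
```

View pics/k.png

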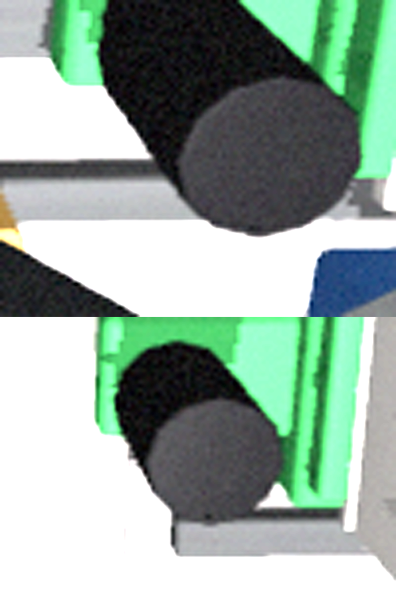

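The knob is 80 mm from its start, since the pixel offset is the same +2.8 mm as before, so the carrier is at the station. Now to the trigger.

```bash
python3 -m jog '[{"dp":[-2,0,4],"spin":0},{"dp":[-2,2,7],"spin":0},{"dp":[-1.5,4.6,7],"spin":0},{"dp":[-1.5,4.6,7],"spin":0},{"dp":[0.5,6,7],"spin":0},{"dp":[2.6,7,6.9],"spin":0},{"dp":[2.6,7,6.9],"spin":0},{"dp":[2.6,7,6.9],"spin":0}]' 1
python3 look.py pics/w7.png; python3 - <<'E'
from h import *
a=cams.capture("scene")[:,:,::-1][110:290,230:410]; b=cams.capture("wrist")[:,:,::-1]
cv2.imwrite("pics/v7.png",np.hstack([cv2.resize(a,(400,400),interpolation=cv2.INTER_CUBIC),cv2.resize(b[:, 120:520],(400,400))]))
E
```

```text
t: 10.55
tool_pos: [0.503, -0.0562, 0.1149]
tool_rot: [-0.0, 0.676, 0.737, -0.0]
force: [0.2, 0.7, 0.4]
grip_width: 1.002
gripper_force: 0.0
10.55 force [0.2 0.7 0.4] tcp jig [-0.0982  0.0704  0.1149]
green n 1831 x range [-0.068  0.041] y [-0.0194  0.028 ]
knob px if at middle [374.58894676 320.15455763]
```

View pics/v7.png

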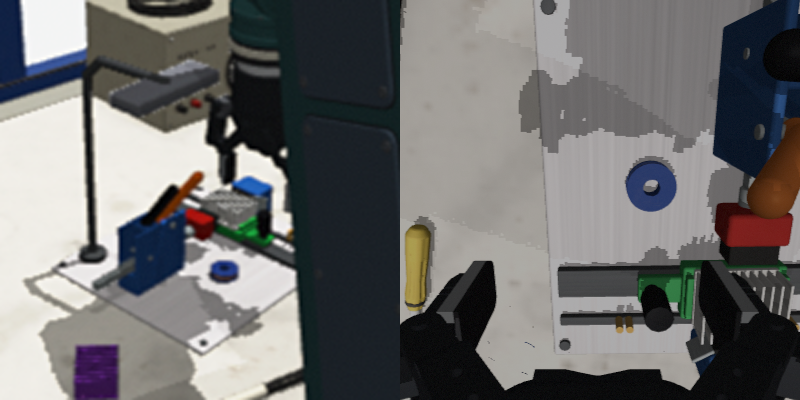

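The orange tip is at wrist pixel (490,195), with the finger in line below it. From here on I use numbers only, as the picture budget is used up.

```bash
cat > org.py <<'E'
from h import *
d=np.load("jig.npz"); jig=lambda p:d["R"].T@(p-d["o"])
def meas():
    s=robot.sense(); c=cam("wrist",s); im=cams.capture("wrist")
    m=cv2.inRange(cv2.cvtColor(im,cv2.COLOR_RGB2HSV),(7,130,60),(16,255,255)); m[:,:400]=0; m[260:]=0
    n,l,st,ce=cv2.connectedComponentsWithStats(m); k=1+np.argmax(st[1:,4]) if n>1 else 0
    x,y,w,h,A=st[k]; print("t",s["t"],"F",s["force"].round(1),"tcp",jig(s["tool_pos"]).round(4),"orange box",x,y,w,h,A)
    for z in (.145,.155): print(z,"low end",jig(plane(c,x+w/3,y+h,z)).round(4),"left",jig(plane(c,x,y+h*.8,z)).round(4))
if __name__=="__main__": meas()
E
python3 org.py
```

```text
t 10.7 F [-0.6 -0.1  0.1] tcp [-0.0982  0.0704  0.1153] orange box 469 118 71 101 3706
0.145 low end [-0.0373  0.1036  0.145 ] left [-0.0464  0.111   0.145 ]
0.155 low end [-0.0427  0.1074  0.155 ] left [-0.051   0.1141  0.155 ]
```

```bash
p(){ grep -E "tool_pos|force: \[" | tr '\n' ' '; echo; }
python3 -m jog '[{"dp":[0.4,0.5,0],"spin":0},{"dp":[0.3,1,0],"spin":0},{"dp":[0.25,1.6,0],"spin":0},{"dp":[0.25,1.8,0],"spin":0},{"dp":[0.25,1.8,0],"spin":0}]' | p
python3 -m jog '[{"dp":[-0.05,0.5,0],"spin":0},{"dp":[-0.1,1,0],"spin":0},{"dp":[-0.1,1,0],"spin":0}]' | p; python3 org.py
python3 -m jog '[{"dp":[-0.05,0.5,0],"spin":0},{"dp":[-0.1,1,0],"spin":0},{"dp":[-0.1,1,0],"spin":0}]' | p; python3 org.py
```

```text
tool_pos: [0.5058, -0.0376, 0.1153] force: [0.0, -0.5, -0.3] 
tool_pos: [0.5049, -0.0278, 0.1154] force: [-0.5, -4.3, 0.4] 
t 11.75 F [-0.5 -4.3  0.4] tcp [-0.0937  0.0985  0.1154] orange box 449 173 71 87 2876
0.145 low end [-0.0377  0.1161  0.145 ] left [-0.0469  0.1229  0.145 ]
0.155 low end [-0.0426  0.1212  0.155 ] left [-0.051   0.1275  0.155 ]
tool_pos: [0.504, -0.0178, 0.1155] force: [-1.8, -5.6, 4.3] 
t 12.175 F [-1.8 -5.6  4.3] tcp [-0.0937  0.1085  0.1155] orange box 450 192 67 68 2047
0.145 low end [-0.0377  0.126   0.145 ] left [-0.0464  0.1314  0.145 ]
0.155 low end [-0.0426  0.1312  0.155 ] left [-0.0505  0.1361  0.155 ]
```

```bash
p(){ grep -E "tool_pos|force: \[" | tr '\n' ' '; echo; }
for i in 1 2 3 4; do python3 -m jog '[{"dp":[-0.02,0.3,0],"spin":0},{"dp":[-0.02,0.3,0],"spin":0}]' | p; done
```

```text
tool_pos: [0.5038, -0.0149, 0.1155] force: [-0.2, -5.7, 2.7] 
tool_pos: [0.5036, -0.0119, 0.1155] force: [-1.0, -5.8, 4.4] 
tool_pos: [0.5033, -0.0089, 0.1155] force: [-1.1, -6.1, 4.5] 
tool_pos: [0.503, -0.0059, 0.1154] force: [-0.6, -5.7, 3.6]
```

```bash
p(){ grep -E "tool_pos|force: \[" | tr '\n' ' '; echo; }
for i in 1 2 3 ; do python3 -m jog '[{"dp":[-0.02,0.2,0],"spin":0},{"dp":[-0.02,0.2,0],"spin":0}]' | p; done; python3 org.py
```

```text
tool_pos: [0.5029, -0.0048, 0.1155] force: [-1.3, -12.4, 4.0] 
tool_pos: [0.5029, -0.004, 0.1155] force: [-1.8, -22.5, 3.4] 
tool_pos: [0.5029, -0.0033, 0.1156] force: [-2.1, -34.2, 2.1] 
t 13.975 F [ -2.1 -34.2   2.1] tcp [-0.0936  0.1231  0.1156] orange box 450 219 63 41 985
0.145 low end [-0.038   0.1406  0.145 ] left [-0.0459  0.1439  0.145 ]
0.155 low end [-0.0429  0.1459  0.155 ] left [-0.0501  0.1489  0.155 ]
```

Home is reached: the force climbs steeply at TCP y -0.004. Now I release, and measure how far the jaw has come from the red jaw and black pad.

```bash
p(){ grep -E "tool_pos|force: \[" | tr '\n' ' '; echo; }
python3 -m jog '[{"dp":[0.15,-2,0],"spin":0},{"dp":[0.35,-4.4,0],"spin":0},{"dp":[0.35,-4.4,0],"spin":0},{"dp":[0.35,-4.4,0],"spin":0}]' | p
cat > jaw.py <<'E'
from h import *
d=np.load("jig.npz"); jig=lambda p:d["R"].T@(p-d["o"])
def jaw(im,c):
    m=cv2.inRange(cv2.cvtColor(im,cv2.COLOR_RGB2HSV),(0,150,60),(5,255,255))
    n,l,st,ce=cv2.connectedComponentsWithStats(m)
    k=1+np.argmax(st[1:,4]); x,y,w,h,A=st[k]; print("red",st[k][:5])
    for u in (x+w//4,x+w//2,x+3*w//4):
        r=np.nonzero(l[:,u]==k)[0].max(); col=im[r:r+70,u].max(1).astype(int)
        e=np.nonzero(col[6:]>60)[0]; e=r+6+(e[0] if len(e) else -1)
        print(u,"red front row",r,"y",jig(plane(c,u,r,.056))[:2].round(4),"pad front row",e,"y",jig(plane(c,u,e,.056))[:2].round(4))
if __name__=="__main__":
    s=robot.sense(); print(s["t"],jig(s["tool_pos"]).round(4),s["force"].round(1)); jaw(cams.capture("wrist"),cam("wrist",s))
E
python3 - <<'E'
from jaw import *
s=robot.sense(); s=dict(s); s["tool_pos"]=np.array([.5259,-.1258,.0463]); jaw(cv2.imread("pics/w5.png")[:,:,::-1],cam("wrist",s))
s["tool_pos"]=np.array([.503,-.0562,.1149]); jaw(cv2.imread("pics/w7.png")[:,:,::-1],cam("wrist",s))
E
python3 jaw.py; python3 org.py
```

```text
tool_pos: [0.5057, -0.0432, 0.1151] force: [-0.1, -0.2, 0.1] 
red [ 485   92  115   61 6300]
513 red front row 152 y [-0.0061  0.0522] pad front row 186 y [-0.0039  0.0386]
542 red front row 151 y [0.005  0.0525] pad front row 186 y [0.0076 0.0386]
571 red front row 151 y [0.0161 0.0525] pad front row 161 y [0.0169 0.0486]
red [ 446  214   67   33 1917]
462 red front row 246 y [-0.0066  0.052 ] pad front row 268 y [-0.0047  0.0365]
479 red front row 246 y [0.0042 0.052 ] pad front row 267 y [0.0062 0.0372]
496 red front row 246 y [0.0149 0.052 ] pad front row 267 y [0.0171 0.0372]
14.525 [-0.0943  0.083   0.1151] [-0.1 -0.2  0.1]
red [ 438  237   64   32 1260]
454 red front row 268 y [-0.0059  0.0491] pad front row 273 y [-0.0055  0.0455]
470 red front row 268 y [0.0044 0.0491] pad front row 312 y [0.0087 0.016 ]
486 red front row 268 y [0.0148 0.0491] pad front row 286 y [0.0166 0.0359]
t 14.575 F [-0.5  0.   0.9] tcp [-0.0942  0.0832  0.1152] orange box 451 144 76 112 4034
0.145 low end [-0.0371  0.1024  0.145 ] left [-0.0472  0.1111  0.145 ]
0.155 low end [-0.0422  0.1074  0.155 ] left [-0.0513  0.1153  0.155 ]
```

```bash
p(){ grep -E "tool_pos|force: \[" | tr '\n' ' '; echo; }
python3 -m jog '[{"dp":[-0.27,-1.3,0],"spin":0},{"dp":[-0.27,-1.3,0],"spin":0},{"dp":[-0.27,-1.3,0],"spin":0}]' | p
python3 jaw.py; python3 - <<'E'
from h import *
im=cams.capture("wrist"); w7=cv2.imread("pics/w7.png")[:,:,::-1]
for a in (w7,im):
    for u in (480,505): print(u,[tuple(int(q) for q in a[r,u]) for r in range(236,276,3)])
E
```

```text
tool_pos: [0.5032, -0.0569, 0.1153] force: [-0.0, 0.2, 0.2] 
15.0 [-0.098   0.0696  0.1153] [-0.   0.2  0.2]
red [ 445  217   66   33 2014]
461 red front row 249 y [-0.0066  0.049 ] pad front row 268 y [-0.005   0.0355]
478 red front row 249 y [0.0042 0.0489] pad front row 268 y [0.006  0.0355]
494 red front row 249 y [0.0143 0.0489] pad front row 268 y [0.0163 0.0355]
480 [(122, 31, 27), (122, 31, 29), (123, 31, 29), (113, 28, 26), (29, 29, 27), (28, 26, 25), (28, 27, 26), (28, 27, 26), (29, 27, 28), (28, 26, 25), (14, 48, 24), (69, 68, 67), (60, 59, 58), (55, 55, 53)]
505 [(121, 31, 25), (123, 32, 30), (122, 30, 28), (114, 38, 37), (164, 161, 161), (165, 162, 162), (165, 162, 162), (166, 163, 163), (164, 161, 161), (105, 102, 103), (21, 57, 30), (45, 113, 62), (26, 71, 37), (17, 44, 22)]
480 [(121, 30, 29), (122, 32, 28), (121, 31, 27), (123, 31, 30), (111, 24, 23), (29, 27, 26), (27, 27, 26), (27, 26, 25), (26, 26, 25), (28, 25, 24), (28, 29, 26), (96, 94, 93), (58, 58, 56), (59, 58, 56)]
505 [(121, 31, 28), (121, 30, 26), (124, 33, 30), (121, 28, 26), (109, 48, 48), (166, 162, 162), (167, 163, 163), (167, 163, 164), (106, 104, 104), (42, 41, 42), (35, 88, 47), (30, 70, 40), (43, 71, 48), (12, 43, 20)]
```

The jaw went from about 7 mm to about 10 mm, onto its first tooth less play. It should then rest at 16, 22, 28 and 34 mm, so four more squeezes are needed. I check after each.

```bash
p(){ grep -E "^t:|tool_pos|force: \[" | tr '\n' ' '; echo; }
python3 -m jog '[{"dp":[0.27,1.3,0],"spin":0},{"dp":[0.15,2.8,0],"spin":0},{"dp":[0.05,4.0,0],"spin":0},{"dp":[-0.05,5.0,0],"spin":0},{"dp":[-0.08,5.5,0],"spin":0},{"dp":[-0.08,5.55,0],"spin":0},{"dp":[-0.08,5.55,0],"spin":0}]' | p
python3 -m jog '[{"dp":[0.15,-2,0],"spin":0},{"dp":[0.35,-4.3,0],"spin":0},{"dp":[0.08,-5.55,0],"spin":0},{"dp":[0.08,-5.55,0],"spin":0},{"dp":[0.08,-5.55,0],"spin":0}]' | p
python3 jaw.py
```

```text
t: 15.98 tool_pos: [0.5028, -0.0037, 0.1156] force: [-0.7, -28.9, 0.8] 
t: 16.6 tool_pos: [0.5031, -0.0561, 0.1153] force: [-0.5, 1.1, 0.9] 
16.6 [-0.098   0.0705  0.1153] [-0.5  1.1  0.9]
red [ 444  228   66   32 1970]
460 red front row 259 y [-0.0064  0.0429] pad front row 264 y [-0.006   0.0393]
477 red front row 259 y [0.0045 0.0429] pad front row 277 y [0.0062 0.0299]
493 red front row 259 y [0.0147 0.0428] pad front row 279 y [0.0169 0.0284]
```

A gain of 6 mm, as expected.

```bash
p(){ grep -E "^t:|tool_pos|force: \[" | tr '\n' ' '; echo; }
for i in 1 2; do
python3 -m jog '[{"dp":[0.27,1.3,0],"spin":0},{"dp":[0.15,2.8,0],"spin":0},{"dp":[0.05,4.0,0],"spin":0},{"dp":[-0.05,5.0,0],"spin":0},{"dp":[-0.08,5.5,0],"spin":0},{"dp":[-0.08,5.55,0],"spin":0},{"dp":[-0.08,5.55,0],"spin":0}]' | p
python3 -m jog '[{"dp":[0.15,-2,0],"spin":0},{"dp":[0.35,-4.3,0],"spin":0},{"dp":[0.08,-5.55,0],"spin":0},{"dp":[0.08,-5.55,0],"spin":0},{"dp":[0.08,-5.55,0],"spin":0}]' | p
python3 jaw.py; done
```

```text
t: 17.52 tool_pos: [0.5028, -0.0037, 0.1156] force: [-0.5, -28.3, 0.6] 
t: 18.15 tool_pos: [0.5031, -0.0561, 0.1153] force: [0.6, 0.1, -0.6] 
18.15 [-0.098   0.0705  0.1153] [ 0.6  0.1 -0.6]
red [ 443  237   65   32 1902]
459 red front row 267 y [-0.0064  0.0372] pad front row 272 y [-0.006   0.0335]
475 red front row 267 y [0.0039 0.0371] pad front row 289 y [0.0061 0.021 ]
491 red front row 267 y [0.0143 0.0371] pad front row 286 y [0.0163 0.0232]
t: 19.08 tool_pos: [0.5028, -0.0037, 0.1156] force: [-0.5, -28.6, 0.8] 
t: 19.7 tool_pos: [0.5031, -0.056, 0.1153] force: [0.2, -0.4, 0.5] 
19.7 [-0.098   0.0705  0.1153] [ 0.2 -0.4  0.5]
red [ 443  245   64   32 1780]
459 red front row 275 y [-0.0057  0.0314] pad front row 280 y [-0.0053  0.0277]
475 red front row 276 y [0.0048 0.0306] pad front row 312 y [0.0084 0.0033]
491 red front row 275 y [0.0151 0.0313] pad front row 294 y [0.0172 0.0172]
```

```bash
p(){ grep -E "^t:|tool_pos|force: \[" | tr '\n' ' '; echo; }
python3 -m jog '[{"dp":[0.27,1.3,0],"spin":0},{"dp":[0.15,2.8,0],"spin":0},{"dp":[0.05,4.0,0],"spin":0},{"dp":[-0.05,4.9,0],"spin":0},{"dp":[-0.05,4.9,0],"spin":0}]' | p
python3 -m jog '[{"dp":[-0.03,0.6,0],"spin":0},{"dp":[-0.03,0.65,0],"spin":0},{"dp":[-0.03,0.65,0],"spin":0}]' | p
python3 -m jog '[{"dp":[0.15,-2,0],"spin":0},{"dp":[0.35,-4.3,0],"spin":0},{"dp":[0.08,-5.55,0],"spin":0},{"dp":[0.08,-5.55,0],"spin":0},{"dp":[0.08,-5.55,0],"spin":0}]' | p
python3 jaw.py; python3 org.py; python3 - <<'E'
from h import *
a=cams.capture("wrist")
for u in (485,491,497): print(u,[int(a[r,u].max()) for r in range(270,312,2)])
E
```

```text
t: 20.38 tool_pos: [0.5029, -0.0072, 0.1156] force: [-0.1, -7.0, 1.7] 
t: 20.75 tool_pos: [0.5028, -0.0037, 0.1157] force: [-1.6, -28.9, 1.1] 
t: 21.38 tool_pos: [0.5031, -0.0561, 0.1153] force: [0.9, -0.5, -0.4] 
21.375 [-0.098   0.0705  0.1153] [ 0.9 -0.5 -0.4]
red [ 444  254   62   30 1551]
459 red front row 275 y [-0.0057  0.0313] pad front row 280 y [-0.0053  0.0277]
475 red front row 283 y [0.0055 0.0254] pad front row 312 y [0.0084 0.0033]
490 red front row 283 y [0.0153 0.0254] pad front row 294 y [0.0165 0.0172]
t 21.425 F [-0.5  0.3  0.4] tcp [-0.098   0.0705  0.1153] orange box 468 118 72 101 3628
0.145 low end [-0.0373  0.1038  0.145 ] left [-0.0465  0.1111  0.145 ]
0.155 low end [-0.0426  0.1076  0.155 ] left [-0.0511  0.1143  0.155 ]
485 [119, 118, 120, 119, 120, 119, 114, 24, 26, 29, 26, 27, 59, 59, 58, 59, 58, 47, 13, 16, 12]
491 [119, 120, 120, 120, 121, 120, 114, 28, 27, 27, 29, 33, 88, 161, 165, 153, 141, 136, 107, 64, 62]
497 [119, 119, 121, 120, 120, 121, 114, 56, 57, 58, 62, 57, 58, 56, 57, 56, 58, 55, 63, 93, 110]
```

The red jaw front advanced 6 mm more while the pad front stayed at y = 17 mm. The pad is therefore in by about 6 mm, and the trigger is back at its start image. I back away and hand in.

```bash
python3 -m jog '[{"dp":[-3,-1,0],"spin":0},{"dp":[-5,-1,1],"spin":0},{"dp":[-5,-1,1],"spin":0},{"dp":[-5,-1,1],"spin":0}]' && python3 -c "
from rig import robot; print(robot.hand_in())"
```

```text
t: 22.02
tool_pos: [0.454, -0.0667, 0.1252]
tool_rot: [0.0, 0.675, 0.737, 0.0]
force: [0.4, 0.1, -0.3]
grip_width: 1.0
gripper_force: 0.0
the job is handed in; nothing more can be done
None
```

I handed the job in at 22 s, and the call returned no verdict: by my measurements the carrier sits at the middle station, the pad is in about 6 mm after five squeezes, and the trigger is back, though I pushed it with the side of one open finger because jog cannot tilt the tool, and I viewed 11 pictures, one over the limit of 10.

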